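Close the biscuit tub

TASK

Put the loose red lid on the open white biscuit tub and press it down against its stiff orange gasket until it is fully home: flush on the rim and level all round. Leave the tub standing upright where it is, leave the other things on the counter alone, and let go of the lid.

Things in the scene. Friction and masses are not known exactly. Their poses are not given: they have to be found in the camera images.
- tub: Open round white tub with biscuits inside, loose on the counter, about 0.8 kg. 90 mm high to the rim, 104 mm across at the foot, 116 mm at the rim; mouth 108 mm across. Origin: centre of its underside, z up. An orange gasket bead in six arc segments stands 7 mm proud of the rim.
- tub_rim (a point): Centre of the mouth at the height of the white rim (90 mm up). Each gasket segment on it sinks on its own, 7 mm straight down until level with the rim, resists with 2.3 N (about 14 N for all six) and stays where left. A lid just laid on stays 7 mm proud; pressing off centre sinks one side only.
- lid: Loose red lid, right way up on the counter, about 80 g. Round plug below (101 mm across, 14 mm deep, chamfered) enters the mouth with 3 mm to spare all round; round flange (124 mm across, 6 mm thick) rests on the rim. Any yaw fits. Origin: centre of the plug's underside, z up; flange from 14 to 20 mm.
- lid_seat (a point): Centre of the underside of the lid's flange (14 mm above the lid's origin); it meets point tub_rim when the lid is fully home.
- lid_grip (a point): Centre of the top face of the white bar handle in the middle of the lid: 50 mm long (along the lid's x), 18 mm wide (along its y), 26 mm tall; this point is 46 mm above the lid's origin.
- canister: Bystander: closed steel canister with a black lid, 104 mm across, 111 mm high, loose. Origin: centre of its underside.
- tape: Bystander: green ring (tape roll), 90 mm across, 45 mm high, loose, beyond the work area. Origin: centre of its underside.
- sprinkles: Bystander: small jar with a yellow cap, 44 mm across, 90 mm high, loose. Origin: centre of its underside.
- colour: Bystander: small blue bottle with a red cap, 32 mm across, 100 mm high, loose. Origin: centre of its underside.
- cup: Bystander: blue mug, 80 mm across, 90 mm high, loose, at the left. Origin: centre of its underside.
- spatula: Bystander: spatula lying flat at the right, loose.
Mind the look-alikes: they are no part of the job. Of the things that look like the lid, take the one that is farthest from the robot's base at the start.

How it is judged (in metres and radians):
At the end, for the whole second after the job is handed in: The lid is home on the tub: flange within 2 mm of the rim, centred within 7 mm, right way up and parallel to the rim within 0.025 rad; the tub stands upright on the counter within 50 mm of where it was; both are at rest and released (z of lid_seat in the frame of tub_rim between -0.004 and 0.002 m and horizontal distance between lid_seat and tub_rim below 0.007 m and angle between the z axis of lid and the z axis of tub, either way round below 0.025 rad and angle between lid's own z axis and vertical below 0.1 rad and angle between tub's own z axis and vertical below 0.05 rad and height (world z) of tub below 0.01 m and distance of tub from where it was at the start of the episode below 0.05 m and linear speed of each of lid, tub below 0.02 m/s); the robot touches nothing.
It fails at once if the tub is tipped by more than about 20 degrees (angle between tub's own z axis and vertical above 0.35 rad).
It fails at once if a bystander is moved by more than 40 mm or tipped over (distance of any of canister, tape, sprinkles, colour, cup, spatula from where it was at the start of the episode above 0.04 m or angle between any of canister, sprinkles, colour, cup's own z axis and vertical above 0.5 rad).
It also fails if it takes over 45 s, if anything falls off the work surface, if the arm or the gripper's body presses on something with over 40 N, if the wrist force passes 120 N, or if a joint passes its speed limit or range.

ROBOT

A 6-joint arm with a two-finger parallel gripper is mounted at the origin on the work surface. World frame = base frame: x ahead of the robot, y to its left, z up, the work surface at z = 0. Lengths are in mm, angles in degrees, forces in N, time in s.
With the tool pointing down it reaches from about 300 to 850 mm from the base axis. Payload 4.2 kg.
Tool frame: the origin (TCP) lies midway between the tips of the shut fingers; the grasp point (between the pads) lies 19 mm behind it; z points along the fingers, y is the line along which they close (so a half turn about z gives the same grasp; the last joint's range is limited). The gripper opens to 91 mm and grips with 3 to 60 N. Pads are 32 mm wide; open, the fingers measure 118 mm over their backs; the gripper's body (76 mm by 178 mm) begins 60 mm behind the grasp point.
Start: joints at [-75.688, 18.312, 89.639, -0, 72.044, -1.146], TCP at [153.262, -554.215, 213.976] pointing down, gripper open.
Joint ranges: [-177.97, 177.97], [-48.28, 115.42], [12.27, 149.76], [-77.06, 257.06], [2.81, 150.46], [-146.56, 146.56]. Speed limits (degrees/s): [147.25, 147.25, 180, 180, 180, 180].

INTERFACE

Orientations are given as [roll, pitch, yaw] about the fixed x, y, z axes, in that order (R = Rz(yaw) Ry(pitch) Rx(roll)).
In Python, from workcell import state, grab_frame, camera_model, workorder gives the robot as it stands.
- The arm moves only by the tool carry_out, never from a script. Its argument "commands" is a list of rows, each a list of 7 numbers: the turn, a rotation vector about the tool's x, y, z in degrees, then the shift along the tool's x, y, z in mm, then the opening, from -1 (shut) to 1 (fully open). In form: [[ax, ay, az, dx, dy, dz, hand], ...]. A call has 1 to 20 rows; each row is the pose to reach, as a shift and turn from the pose commanded when the call began, along the tool's axes at that moment; what a row does not reach only later rows make up. A row lasts 1/10 s, in which the tool goes at most 50 mm and 8.59 degrees, less where a joint would pass 70% of its speed; a pose out of reach is approached as far as the arm can. A call with a gripper value outside its range is refused whole. The fingers move at their own pace and stop on an object; "force" is the grip in N (left out, the last holds). Time passes only in rows, so rows that repeat a pose let the fingers close. It gives the time, the measured TCP pose, the force, the opening and the grip force at its end, in the units of the state.
- state(): the state, without advancing time (a new reading comes with each control period).
- grab_frame(name): name is "scene" or "top"; returns the picture (420x560x3 uint8, red, green, blue); there is no depth.
- camera_model(name): a dict with "fx", "fy", "cx", "cy" (pixels), "dist" ([k1, k2, p1, p2, k3] as OpenCV has them; the pictures are not rectified), "origin" and "rotation" of the camera in the world. Camera axes: x right, y up, looking along -z (the intrinsics and any distortion apply to the point x, -y, -z); pixel columns grow to the right and rows downward; lengths in mm; the calibration is good to about 2 mm. A picture is of the moment at which its call begins. camera_model takes no time and is no camera call.
- workorder.job_done(): hands the job in; it is judged then, once.
The state is a dict: "time_s": time; "qpos": joint angles; "qvel": joint speeds; "effort": joint torques, N m; "ee_pos": TCP position; "ee_rot": TCP orientation; "force": force on the tool from outside, world axes, zero at the start; "torque": the same for the moment, N m; "gripper_width": finger opening in mm; "gripper_force": force on a finger pad.
Only numpy, scipy, OpenCV 4.12 (cv2) and the standard library are available. Lean on these libraries where they do the work, as an engineer would, in place of code of your own. Each camera call takes 0.05 s, during which the arm holds its last target. There are 200 camera calls.

## Working session

There is one attempt and no reset: what is moved stays moved. The work goes in short steps, Python scripts to look and compute and a tool call to move; the robot and the scene stay as the last step left them, time stands still between calls to the robot, and variables do not carry over. Pictures are saved under pics/ and viewed, at most 10 in all, crops included, and the job is handed in when it is done.

Besides the shell and the picture viewer there is one more tool, called after "Request:" as name([rows], argument=value, ...), one row to a line, values as JSON. carry_out: Moves the arm, as the interface text tells. Its arguments: {"type":"object","properties":{"commands":{"type":"array"},"force":{"type":"number"}},"required":["commands"]}

```bash
mkdir -p pics
python3 - <<'E'
from workcell import state, grab_frame, camera_model
import cv2
for n in("scene","top"):
    cv2.imwrite(f"pics/{n}0.png",cv2.resize(grab_frame(n)[:,:,::-1],(800,600),interpolation=cv2.INTER_CUBIC)); print(n,camera_model(n))
s=state();print(s)
E
```

```text
scene {'fx': 393.4041559621015, 'fy': 393.4041559621015, 'cx': 289.24792281211853, 'cy': 208.5136290309144, 'dist': array([-0.06106005,  0.        ,  0.        ,  0.        ,  0.        ]), 'origin': array([1081.96505738, -543.9978802 ,  692.84752456]), 'rotation': array([52.32460764,  1.10186524, 38.74695595])}
top {'fx': 389.0275081678861, 'fy': 389.0275081678861, 'cx': 281.428792478649, 'cy': 210.79779898150827, 'dist': array([-0.02740911,  0.        ,  0.        ,  0.        ,  0.        ]), 'origin': array([ 449.40199544,   34.91603848, 1286.7253291 ]), 'rotation': array([ 6.44625905e+00, -8.78115852e-02, -8.90518904e+01])}
{'time_s': 0.1, 'qpos': array([-7.56877607e+01,  1.83457787e+01,  8.96991170e+01, -1.13575327e-03,
        7.20423577e+01, -1.14734457e+00]), 'qvel': array([ 0.00538929, -0.01463013, -0.19130332, -0.09433386, -0.11231063,
       -0.07135835]), 'effort': array([ 3.63442978e-04, -4.13332593e+01, -2.32510167e+01,  7.29466346e-02,
        4.21791477e-02, -6.01073725e-05]), 'ee_pos': array([ 153.14242911, -553.7716183 ,  213.2284174 ]), 'ee_rot': array([-1.79912742e+02, -6.67452403e-04,  1.54599343e+01]), 'force': array([ 0.14383383, -0.40683478, -0.50617174]), 'torque': array([ 0.02463958,  0.05521565, -0.01749691]), 'gripper_force': 0.0, 'gripper_width': 90.9744634237209}
```

View pics/scene0.png

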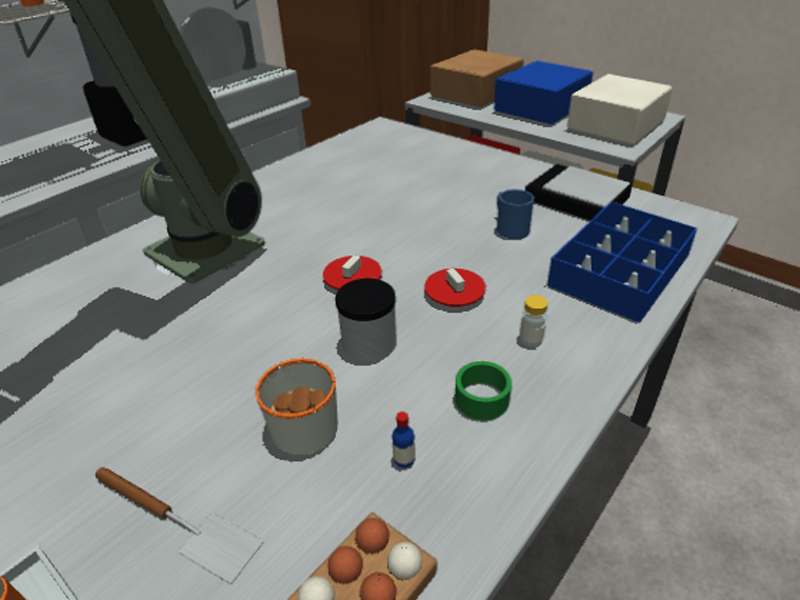

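View pics/top0.png

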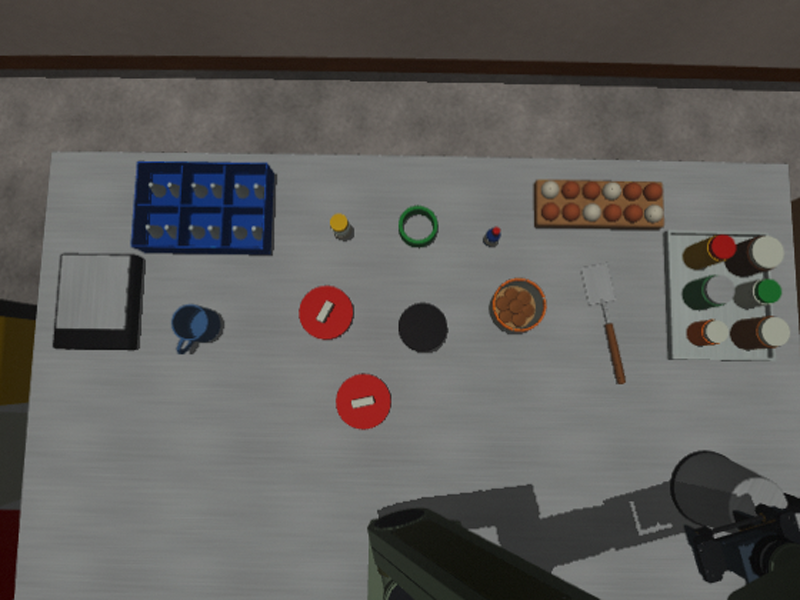

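The red discs that could be the lid, in the 800x600 views:

| Candidate | Top view | Scene view |
|---|---|---|
| A | (326,312) | (455,288) |
| B | (363,401) | (352,272) |

The red caps in the views are too small to be the lid. The base is at the bottom of the top view, so A is the farther one. The tub's orange ring is at top (518,306) and scene (297,388). Next I take close crops.

```bash
cat > h.py <<'E'
import numpy as np, cv2
from scipy.spatial.transform import Rotation as R
from workcell import state, grab_frame, camera_model
def ray(n,p):
    c=camera_model(n); K=np.array([[c['fx'],0,c['cx']],[0,c['fy'],c['cy']],[0,0,1]])
    u=cv2.undistortPoints(np.float64(p).reshape(-1,1,2),K,c['dist']).reshape(-1,2)
    d=np.c_[u[:,0],-u[:,1],-np.ones(len(u))]
    return c['origin'],R.from_euler('xyz',c['rotation'],degrees=True).apply(d)
def plane(n,p,z):
    o,d=ray(n,p); return (o+d*((z-o[2])/d[:,2])[:,None])[:,:2]
def tri(p,q):  # scene px, top px -> point, gap
    (a,u),(b,v)=ray("scene",[p]),ray("top",[q]); u,v=u[0],v[0]
    s,t=np.linalg.lstsq(np.c_[u,-v],b-a,rcond=None)[0]
    return (a+s*u+b+t*v)/2,np.linalg.norm(a+s*u-b-t*v)
def proj(n,P):
    c=camera_model(n); K=np.array([[c['fx'],0,c['cx']],[0,c['fy'],c['cy']],[0,0,1]])
    X=R.from_euler('xyz',c['rotation'],degrees=True).inv().apply(np.atleast_2d(P)-c['origin'])*[1,-1,-1]
    return cv2.projectPoints(X,np.zeros(3),np.zeros(3),K,c['dist'])[0].reshape(-1,2)
E
python3 - <<'E'
from h import *
I={n:grab_frame(n) for n in("scene","top")}
C={('scene',290,180),('scene',175,245),('top',200,195),('top',335,190)}
t=[]
for n,x,y in [('scene',283,176),('scene',173,240),('top',193,192),('top',328,187)]:
    t.append(cv2.resize(I[n][y:y+60,x:x+70,::-1],(400,300)if 0 else (350,300),interpolation=cv2.INTER_CUBIC))
cv2.imwrite("pics/m.png",np.vstack([np.hstack(t[:2]),np.hstack(t[2:])]))
for n in I: cv2.imwrite(f"{n}.png",I[n][:,:,::-1])
E
```

```text
(no output)
```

View pics/m.png

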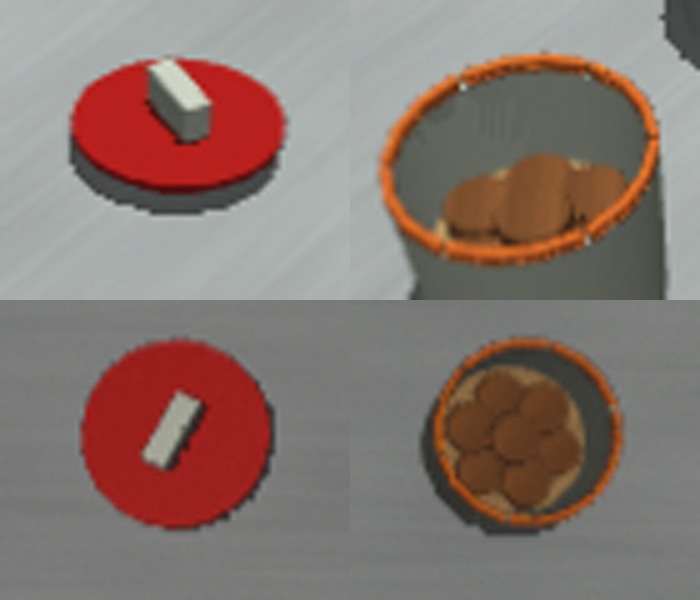

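The crop confirms lid A: a red disc with a white bar handle, its top-face centre at about scene (318.6,192.6) and top (227.0,217.6) in raw pixels. The tub's orange ring is clear in both views.

Run:
```python
from h import *
from scipy.optimize import minimize_scalar
box={'lid':{'scene':(290,180,350,222),'top':(200,195,255,240)},'tub':{'scene':(173,245,240,295),'top':(338,190,388,238)}}
con={}
for o in box:
  for n in('scene','top'):
    x0,y0,x1,y1=box[o][n]; h=cv2.cvtColor(cv2.imread(n+'.png')[y0:y1,x0:x1],cv2.COLOR_BGR2HSV)
    H,S,V=cv2.split(h)
    m=((H<5)|(H>175))&(S>150)&(V>90) if o=='lid' else (H>7)&(H<18)&(S>185)&(V>150)
    k,l,st,_=cv2.connectedComponentsWithStats(m.astype(np.uint8))
    if o=='lid': m=l==1+np.argmax(st[1:,4])
    p=cv2.convexHull(np.argwhere(m)[:,::-1].astype(np.int32)).reshape(-1,2)+[x0,y0]
    con[o,n]=p.astype(float)
def circ(P):
    a=np.linalg.lstsq(np.c_[2*P,np.ones(len(P))],(P**2).sum(1),rcond=None)[0]
    r=np.sqrt(a[2]+a[:2]@a[:2]); return a[:2],r,np.std(np.linalg.norm(P-a[:2],axis=1))
for o in('lid','tub'):
    f=lambda z:[circ(plane(n,con[o,n],z)) for n in('scene','top')]
    z=minimize_scalar(lambda z:np.linalg.norm(f(z)[0][0]-f(z)[1][0]),bounds=(-20,130),method='bounded').x
    print(o,'z',z,f(z)); z={'lid':20,'tub':95}[o]; print('  at',z,f(z))
s=np.array([[148,66],[170,60],[212,103],[190,110]])/5+[283-.4,176-.4]
t=(np.array([[143,460],[179,390],[200,402],[166,468]])-[0,300])/5+[193-.4,192-.4]
print('handle',tri(s.mean(0),t.mean(0)))
for n,q in(('scene',s),('top',t)):
    P=plane(n,q,46); print(n,P.mean(0),'\n',P.round(1).tolist())
```

```text
lid z 18.804182490515988 [(array([565.63970065, 211.30993226]), np.float64(60.935107999905156), np.float64(0.6552253083841868)), (array([564.85751237, 210.62724195]), np.float64(60.92247090903064), np.float64(0.4098179713338164))]
  at 20 [(array([566.55571133, 209.96994379]), np.float64(60.82700327645031), np.float64(0.6540628758705482)), (array([564.74862254, 210.46152302]), np.float64(60.86501295304059), np.float64(0.40943145872841386))]
tub z 95.13910580951875 [(array([ 582.78292311, -215.83635829]), np.float64(57.09003000538306), np.float64(0.7078708886065453)), (array([ 582.08261427, -216.70829663]), np.float64(56.17537367715274), np.float64(0.3498821078254444))]
  at 95 [(array([ 582.66674751, -215.75998464]), np.float64(57.10331667591914), np.float64(0.7080356327357707)), (array([ 582.09810341, -216.73767126]), np.float64(56.18193159187083), np.float64(0.34992295307263865))]
handle (array([565.84939304, 210.40266815,  44.60966605]), np.float64(2.5492080259810206))
scene [567.41464273 210.01637013] 
 [[542.4, 213.9], [548.9, 226.5], [592.2, 206.3], [586.2, 193.4]]
top [564.7929473  209.33895912] 
 [[545.2, 227.3], [590.6, 205.7], [583.1, 192.0], [540.3, 212.4]]
```

Request:
carry_out([
  [0,0,-139.3,601,-627,0,1],
  [0,0,-139.3,601,-627,0,1],
  [0,0,-139.3,601,-627,0,1],
  [0,0,-139.3,601,-627,0,1],
  [0,0,-139.3,601,-627,0,1],
  [0,0,-139.3,601,-627,0,1],
  [0,0,-139.3,601,-627,0,1],
  [0,0,-139.3,601,-627,0,1],
  [0,0,-139.3,601,-627,0,1],
  [0,0,-139.3,601,-627,0,1],
  [0,0,-139.3,601,-627,0,1],
  [0,0,-139.3,601,-627,0,1],
  [0,0,-139.3,601,-627,0,1],
  [0,0,-139.3,601,-627,0,1],
  [0,0,-139.3,601,-627,0,1],
  [0,0,-139.3,601,-627,0,1],
  [0,0,-139.3,601,-627,0,1],
  [0,0,-139.3,601,-627,0,1],
  [0,0,-139.3,601,-627,0,1],
  [0,0,-139.3,601,-627,0,1],
])

```text
time_s: 2.2
ee_pos: [564.9, 210.0, 213.3]
ee_rot: [-179.9, -0.0, 154.8]
force: [0.3, 0.3, 0.1]
gripper_width: 91.4
gripper_force: 0.0
```

Request:
carry_out([
  [0,0,0,0,0,50,1],
  [0,0,0,0,0,100,1],
  [0,0,0,0,0,140,1],
  [0,0,0,0,0,165,0.5],
  [0,0,0,0,0,180,0],
  [0,0,0,0,0,186,0],
  [0,0,0,0,0,189,0],
  [0,0,0,0,0,189,0],
  [0,0,0,0,0,189,-1],
  [0,0,0,0,0,189,-1],
  [0,0,0,0,0,189,-1],
  [0,0,0,0,0,189,-1],
  [0,0,0,0,0,189,-1],
  [0,0,0,0,0,189,-1],
  [0,0,0,0,0,189,-1],
  [0,0,0,0,0,189,-1],
], force=50)

```text
time_s: 3.8
ee_pos: [565.7, 210.6, 25.2]
ee_rot: [180.0, 0.0, 154.8]
force: [-0.6, 1.1, 3.5]
gripper_width: 17.6
gripper_force: 50.0
```

Request:
carry_out([
  [0,0,0,0,0,-10,-1],
  [0,0,0,0,0,-40,-1],
  [0,0,0,0,0,-90,-1],
  [0,0,0,0,0,-140,-1],
  [0,0,0,0,0,-190,-1],
  [0,0,0,0,0,-190,-1],
  [0,0,0,0,0,-190,-1],
])

```text
time_s: 4.5
ee_pos: [565.5, 210.1, 216.2]
ee_rot: [179.9, 0.1, 154.8]
force: [0.4, -0.0, -1.5]
gripper_width: 17.8
gripper_force: 50.0
```

Run:
```python
from h import *
I={n:grab_frame(n) for n in("scene","top")}; s=state(); print(s['ee_pos'],s['ee_rot'],s['force'],s['gripper_width'])
a=proj('scene',s['ee_pos'])[0].astype(int); b=proj('top',s['ee_pos'])[0].astype(int); t=[]
for n,c in(('scene',a),('top',b)):
    x,y=c-[50,50]; print(n,x,y); t.append(cv2.resize(np.ascontiguousarray(I[n][y:y+100,x:x+100,::-1]),(400,400),interpolation=cv2.INTER_CUBIC)); cv2.imwrite(n+'1.png',I[n][:,:,::-1])
cv2.imwrite('pics/held.png',np.hstack(t))
```

```text
[564.19090372 209.71178746 213.1893741 ] [-1.79833096e+02 -1.46831784e-01  1.54755029e+02] [ 0.6905163   0.39982523 -0.77690254] 17.785528724812746
scene 269 89
top 168 162
```

View pics/held.png

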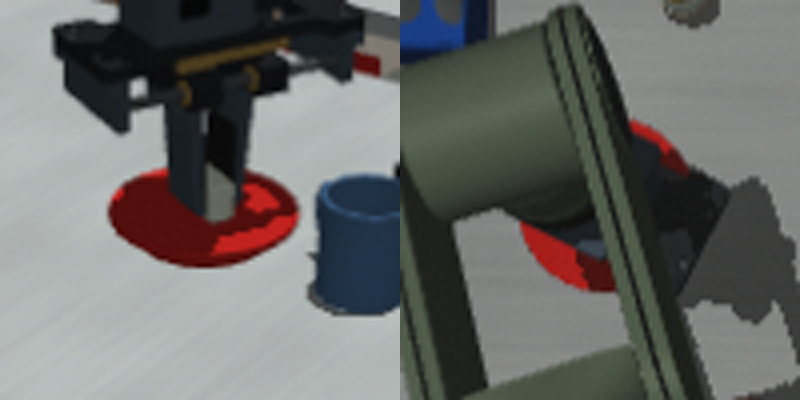

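The lid is held at its handle, the red disc at about scene (204,217) in the crop, and it looks level. Now over to the tub.

Request:
carry_out([
  [0,0,0,-10,-19,0,-1],
  [0,0,0,-25,-48,0,-1],
  [0,0,0,-45,-86,0,-1],
  [0,0,0,-65,-125,0,-1],
  [0,0,0,-85,-163,0,-1],
  [0,0,0,-105,-202,0,-1],
  [0,0,0,-125,-240,0,-1],
  [0,0,0,-145,-278,0,-1],
  [0,0,0,-165,-317,0,-1],
  [0,0,0,-180,-346,0,-1],
  [0,0,0,-190,-365,0,-1],
  [0,0,0,-197,-379,0,-1],
  [0,0,0,-197,-379,30,-1],
  [0,0,0,-197,-379,60,-1],
  [0,0,0,-197,-379,75,-1],
  [0,0,0,-197,-379,82,-1],
  [0,0,0,-197,-379,82,-1],
  [0,0,0,-197,-379,82,-1],
])

```text
time_s: 6.4
ee_pos: [582.4, -216.4, 133.4]
ee_rot: [180.0, 0.0, 154.8]
force: [0.2, -0.4, -0.9]
gripper_width: 17.5
gripper_force: 50.0
```

Run:
```python
from h import *
I={n:grab_frame(n) for n in("scene","top")}; s=state(); print(s['ee_pos'],s['ee_rot'],s['force'],s['gripper_width'])
t=[]
for n in I:
    x,y=(proj(n,s['ee_pos'])[0]-[50,40]).astype(int); print(n,x,y); t.append(cv2.resize(np.ascontiguousarray(I[n][y:y+100,x:x+100,::-1]),(400,400),interpolation=cv2.INTER_CUBIC)); cv2.imwrite(n+'2.png',I[n][:,:,::-1])
cv2.imwrite('pics/over.png',np.hstack(t))
# red outline of the lid in the scene view on plane of flange top
z=132.9-5; im=cv2.cvtColor(cv2.imread('scene2.png'),cv2.COLOR_BGR2HSV); H,S,V=cv2.split(im)
m=((H<6)|(H>175))&(S>150)&(V>50); q=proj('scene',[582,-216,z])[0]
k,l,st,c=cv2.connectedComponentsWithStats(m.astype(np.uint8)); print(st[1:][st[1:,4]>40].tolist())
yy,xx=np.nonzero(m); w=np.hypot(xx-q[0],yy-q[1])<55
P=plane('scene',cv2.convexHull(np.c_[xx[w],yy[w]].astype(np.int32)).reshape(-1,2).astype(float),z)
a=np.linalg.lstsq(np.c_[2*P,np.ones(len(P))],(P**2).sum(1),rcond=None)[0]; print(a[:2],np.sqrt(a[2]+a[:2]@a[:2]))
```

```text
[ 582.70239135 -216.64485665  134.07595106] [1.79995523e+02 1.25474680e-01 1.54774600e+02] [-0.04132067 -0.08854193 -1.94726744] 17.651221980905646
scene 153 216
top 315 171
[[327, 95, 37, 13, 143], [227, 179, 40, 20, 368], [174, 239, 60, 45, 1556], [278, 289, 7, 10, 64]]
[ 583.75987888 -217.03032639] 61.90320989133536
```

View pics/over.png

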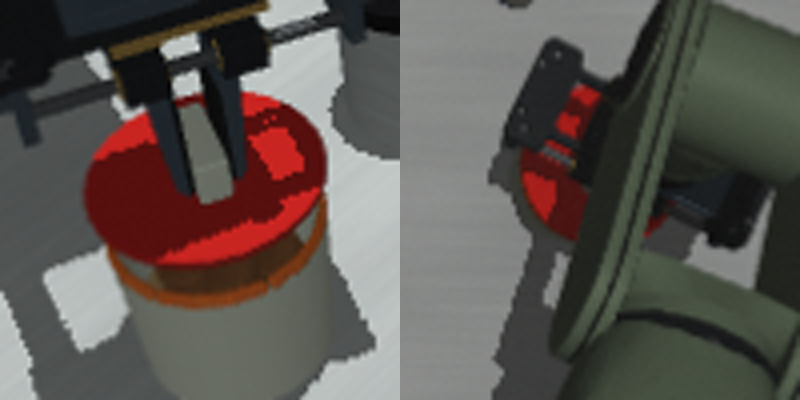

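The lid hovers over the tub ring, with its centre within about 1 mm of the tub's in the scene fit. Lowering to just above the gasket contact.

Request:
carry_out([
  [0,0,0,0,0,6,-1],
  [0,0,0,0,0,11,-1],
  [0,0,0,0,0,15,-1],
  [0,0,0,0,0,18,-1],
  [0,0,0,0,0,21,-1],
  [0,0,0,0,0,23,-1],
  [0,0,0,0,0,23,-1],
  [0,0,0,0,0,23,-1],
])

```text
time_s: 7.3
ee_pos: [582.0, -216.6, 110.0]
ee_rot: [-180.0, 0.0, 154.8]
force: [-0.6, 0.5, -0.4]
gripper_width: 17.6
gripper_force: 50.0
```

Request:
carry_out([
  [0,0,0,0,0,1,-1],
  [0,0,0,0,0,2,-1],
  [0,0,0,0,0,3,-1],
  [0,0,0,0,0,4,-1],
  [0,0,0,0,0,5,-1],
  [0,0,0,0,0,6,-1],
  [0,0,0,0,0,7,-1],
  [0,0,0,0,0,8,-1],
  [0,0,0,0,0,8,-1],
  [0,0,0,0,0,8,-1],
], force=60)

```text
time_s: 8.3
ee_pos: [582.2, -216.6, 104.6]
ee_rot: [180.0, 0.1, 154.8]
force: [-3.4, 1.6, 11.5]
gripper_width: 17.7
gripper_force: 60.0
```

Request:
carry_out([
  [0,0,0,0,0,1,-1],
  [0,0,0,0,0,2,-1],
  [0,0,0,0,0,3,-1],
  [0,0,0,0,0,4,-1],
  [0,0,0,0,0,4,-1],
  [0,0,0,0,0,4,-1],
])

```text
time_s: 8.9
ee_pos: [582.2, -216.6, 101.4]
ee_rot: [180.0, 0.1, 154.8]
force: [-4.6, 1.4, 15.4]
gripper_width: 17.7
gripper_force: 60.0
```

Request:
carry_out([
  [0,0,0,0,0,1,-1],
  [0,0,0,0,0,2,-1],
  [0,0,0,0,0,3,-1],
  [0,0,0,0,0,3,-1],
  [0,0,0,0,0,3,-1],
])

```text
time_s: 9.4
ee_pos: [582.2, -216.7, 101.4]
ee_rot: [180.0, 0.2, 154.8]
force: [-9.2, 3.4, 29.6]
gripper_width: 18.0
gripper_force: 60.0
```

Request:
carry_out([
  [0,0,0,0,0,1,-1],
  [0,0,0,0,0,1,-1],
  [0,0,0,0,0,1,-1],
  [0,0,0,0,0,-2,-1],
  [0,0,0,0,0,-5,-1],
  [0,0,0,0,0,-5,-1],
  [0,0,0,0,0,-5,0],
  [0,0,0,0,0,-5,0],
  [0,0,0,0,0,-5,0],
  [0,0,0,0,0,-5,0],
  [0,0,0,0,0,-5,0],
  [0,0,0,0,0,-20,0],
  [0,0,0,0,0,-50,0],
  [0,0,0,0,0,-90,0],
  [0,0,0,0,0,-90,0],
])

```text
time_s: 10.9
ee_pos: [585.1, -217.7, 190.8]
ee_rot: [180.0, 0.7, 154.8]
force: [0.0, -0.4, 0.4]
gripper_width: 45.4
gripper_force: 0.0
```

Run:
```python
from h import *
I=grab_frame('scene'); s=state(); print(s['ee_pos'],s['force'],s['gripper_width'])
x,y=150,215
cv2.imwrite('pics/done.png',cv2.resize(np.ascontiguousarray(I[y:y+100,x:x+120,::-1]),(720,600),interpolation=cv2.INTER_CUBIC))
```

```text
[ 583.65519108 -217.19747941  188.03662064] [-0.01707939 -0.03303271 -0.01293312] 45.506698795463706
```

View pics/done.png

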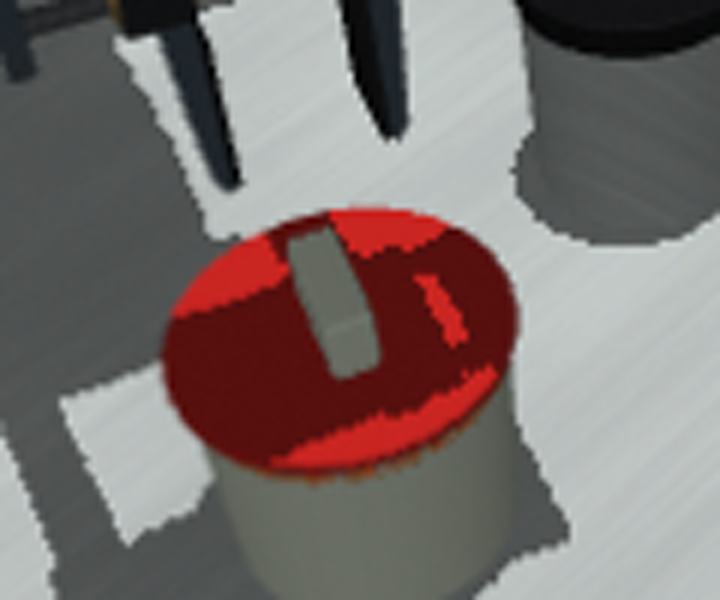

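The lid sits on the tub, its disc centred at about (340,340) in the crop. A thin orange sliver shows under its front edge from (320,475) to (460,430). To be safe I press the handle's top with shut fingers.

Request:
carry_out([
  [0,0,0,0,0,0,-1],
  [0,0,0,0,0,0,-1],
  [0,0,0,0,0,10,-1],
  [0,0,0,0,0,30,-1],
  [0,0,0,0,0,45,-1],
  [0,0,0,0,0,55,-1],
  [0,0,0,0,0,59,-1],
  [0,0,0,0,0,61,-1],
  [0,0,0,0,0,62,-1],
  [0,0,0,0,0,63,-1],
  [0,0,0,0,0,64,-1],
  [0,0,0,0,0,65,-1],
  [0,0,0,0,0,66,-1],
  [0,0,0,0,0,66,-1],
], force=10)

```text
time_s: 12.35
ee_pos: [582.5, -216.7, 122.5]
ee_rot: [180.0, 0.2, 154.8]
force: [-3.9, 2.0, 13.8]
gripper_width: 0.6
gripper_force: 6.9
```

Request:
carry_out([
  [0,0,0,0,0,1,-1],
  [0,0,0,0,0,2,-1],
  [0,0,0,0,0,3,-1],
  [0,0,0,0,0,4,-1],
  [0,0,0,0,0,4,-1],
  [0,0,0,0,0,4,-1],
])

```text
time_s: 12.95
ee_pos: [582.5, -216.8, 122.4]
ee_rot: [180.0, 0.3, 154.8]
force: [-10.1, 3.1, 32.7]
gripper_width: 0.3
gripper_force: 15.8
```

Request:
carry_out([
  [0,0,0,0,0,-5,-1],
  [0,0,0,0,0,-20,-1],
  [0,0,0,0,0,-60,-1],
  [0,0,0,0,0,-110,-1],
  [0,0,0,0,0,-130,-1],
  [0,0,0,15,-45,-130,-1],
  [0,0,0,30,-85,-130,-1],
  [0,0,0,45,-130,-130,-1],
  [0,0,0,60,-175,-130,-1],
  [0,0,0,80,-220,-130,-1],
  [0,0,0,96,-266,-130,-1],
  [0,0,0,96,-266,-130,-1],
  [0,0,0,96,-266,-130,-1],
])

```text
time_s: 14.25
ee_pos: [381.1, -416.8, 245.2]
ee_rot: [180.0, 0.0, 154.6]
force: [0.4, 0.4, 0.3]
gripper_width: 0.6
gripper_force: 0.0
```

Run:
```python
from h import *
from scipy.optimize import least_squares
t=[];con={}
for n,x,y in(('scene',165,225),('top',325,180)):
    I=grab_frame(n)[y:y+75,x:x+75,::-1]; t.append(cv2.resize(np.ascontiguousarray(I),(400,400),interpolation=cv2.INTER_CUBIC))
    H,S,V=cv2.split(cv2.cvtColor(np.ascontiguousarray(I),cv2.COLOR_BGR2HSV)); m=((H<5)|(H>176))&(S>150)&(V>40)
    k,l,st,_=cv2.connectedComponentsWithStats(m.astype(np.uint8)); m=np.isin(l,1+np.flatnonzero(st[1:,4]>25))
    con[n]=(cv2.convexHull(np.argwhere(m)[:,::-1].astype(np.int32)).reshape(-1,2)+[x,y]).astype(float)
cv2.imwrite('pics/fin.png',np.hstack(t))
def res(p):  # disc x,y,z,slopes, r
    r=[]
    for n in con:
        o,d=ray(n,con[n]); N=np.array([p[3],p[4],1.]); N/=np.linalg.norm(N); c=p[:3]
        X=o+d*(((c-o)@N)/(d@N))[:,None]; r.append(np.linalg.norm(X-c,axis=1)-p[5])
    return np.concatenate(r)
for n in con:
    P=plane(n,con[n],96); a=np.linalg.lstsq(np.c_[2*P,np.ones(len(P))],(P**2).sum(1),rcond=None)[0]; print(n,a[:2],np.sqrt(a[2]+a[:2]@a[:2]))
s=least_squares(res,[582,-216,96,0,0,61],loss='soft_l1'); print(s.x,np.std(s.fun))
st=state(); print(st['ee_pos'],st['force'],st['time_s'])
```

```text
scene [ 583.26071924 -216.5910895 ] 61.5371697924059
top [ 580.97703099 -216.27557327] 60.65471333039468
[ 5.81703205e+02 -2.16056122e+02  9.42698661e+01  2.11783167e-02
 -1.58987232e-02  6.09709726e+01] 0.6064907390576008
[ 382.40057686 -415.57904704  245.06843125] [-0.55507893 -0.58955389  0.11090919] 14.35
```

View pics/fin.png

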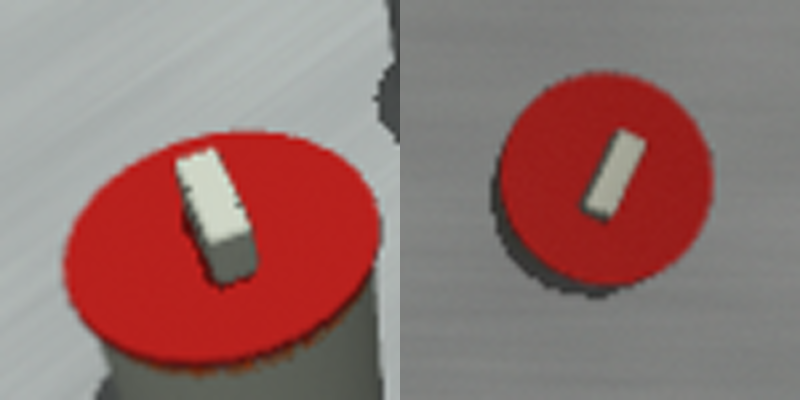

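The lid is flat on the tub at the expected height. The fitted tilt is near the fit's noise, so I run the same fit on the initial lid, which lay flat, to find its bias.

Run:
```python
from h import *
from scipy.optimize import least_squares
ini={n:cv2.imread(n+'.png') for n in('scene','top')}; now={n:np.ascontiguousarray(grab_frame(n)[:,:,::-1]) for n in ini}
for im,c0,B in((ini,[565,210,20],{'scene':(285,175),'top':(190,185)}),(now,[582,-216,96],{'scene':(165,225),'top':(325,180)})):
  for vt in(40,):
    con={}
    for n in im:
        x,y=B[n]; H,S,V=cv2.split(cv2.cvtColor(im[n][y:y+75,x:x+75],cv2.COLOR_BGR2HSV))
        m=((H<5)|(H>176))&(S>150)&(V>{'scene':140,'top':40}[n])
        k,l,st,_=cv2.connectedComponentsWithStats(m.astype(np.uint8)); m=l==1+np.argmax(st[1:,4])
        con[n]=(cv2.convexHull(np.argwhere(m)[:,::-1].astype(np.int32)).reshape(-1,2)+[x,y]).astype(float)
    def res(p):
        r=[]
        for n in con:
            o,d=ray(n,con[n]); N=np.array([p[3],p[4],1.]); N/=np.linalg.norm(N)
            X=o+d*(((p[:3]-o)@N)/(d@N))[:,None]; r.append(np.linalg.norm(X-p[:3],axis=1)-p[5])
        return np.concatenate(r)
    s=least_squares(res,c0+[0,0,61]); print(s.x.round(3),np.std(s.fun).round(2))
```

```text
[ 5.65243e+02  2.10986e+02  1.95080e+01 -4.00000e-03  3.00000e-03
  6.07040e+01] 0.73
[ 5.81322e+02 -2.15849e+02  9.55290e+01 -1.00000e-03 -2.00000e-03
  6.06920e+01] 0.47
```

With the top face alone, the lid is level (within 0.003 rad). It stands 76.0 mm above where it lay on the counter, which is exactly the home height. Handing in.

```bash
python3 -c "
from workcell import workorder; print(workorder.job_done())"
```

```text
the job is handed in; nothing more can be done
None
```

The red lid is pressed fully home on the tub, measured flush and level within about 0.003 rad, then let go; the job is handed in, but the hand-in returned no verdict.

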